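# Scan the box with the green dot

## Task

Pick up the yellow hand scanner and scan the barcode label on the prep box with the green dot, and only that one: hold the scanner upright over the middle of the label, its window facing straight down about 7 cm above it and the long side of its foot running the length of the label, and keep it still there for two seconds. Then set it down upright, back where it stood on its black mat. Do not touch the boxes with the scanner, do not push them about, and do not drop the scanner.

Things in the scene. Friction and masses are not known exactly. Their poses are not given: they have to be found in the camera images.
- scanner_grip (a point): yellow hand scanner, 95 mm high, 0.2 kg, upright on its black foot (44 x by 60 y, 22 high) on a fixed black mat 110x110x3. This point: on its axis, mid-grip, 60 above the foot's underside, 35 below the top. Yellow grip 28 (x) by 40 (y), from 30 above the underside up; grasp across the 28. z up; window in the underside, 60 below this point, looks along -z; y = long side of foot
- label_green (a point): middle of the barcode label on the box with the GREEN dot, on the lid's top, 51 mm above the worktop; z up. Loose white box, pale grey lid, 85 (x) by 115 (y) by 50 high, 0.4 kg. White label 36 (x) by 64 (y), its length along y; its middle is 16 from the lid's middle towards -x, the 28 mm dot 21 towards +x. Three such boxes in a row, in any order, turned up to 25 degrees
- label_blue (a point): the same sealed white box with pale grey lid, but with a blue dot; a bystander that must not be scanned or shifted. Same sizes, point and axes as label_green.
- label_red (a point): the same sealed white box with pale grey lid, but with a red dot; a bystander that must not be scanned or shifted. Same sizes, point and axes as label_green.
Mind the look-alikes: they are no part of the job. What is shaped like the part that bears scanner_grip but purple is not meant.

How it is judged:
By the outcome, as a careful person would: the job done as asked, in the order asked, and still so for the second after the job is handed in, with the robot touching nothing.
It also fails if it takes over 58 s, if anything falls off the work surface, if the arm or the gripper's body presses on something with over 40 N, if the wrist force passes 120 N, or if a joint passes its speed limit or range.

## Robot

A 6-joint arm with a two-finger parallel gripper is mounted at the origin on a cart in front of the work surface, level with it; the furniture and walls round the work are solid. World frame = base frame: x ahead of the robot, y to its left, z up, the work surface at z = 0. Lengths are in mm, angles in rad, forces in N, time in s.
With the tool pointing down it reaches from about 300 to 750 mm from the base axis. Payload 8.5 kg.
Tool frame: the origin (TCP) lies on the centre line of the jaws, within the pads' length; the fingertips stand 17 mm ahead of it and the grasp point (between the pads) lies 2 mm behind it; z points along the fingers, y is the line along which they close (so a half turn about z gives the same grasp; the last joint's range is limited). The gripper opens to 88 mm and grips with 3 to 60 N. Pads are 18 mm wide; open, the fingers measure 123 mm over their backs; the gripper's body (75 mm by 187 mm) begins 45 mm behind the grasp point.
Start: joints at [1.086, 0.381, 1.297, -0, 1.464, -0.215], TCP at [146.588, 530.087, 255.748] pointing down, gripper open.
Joint ranges: [-3.11, 3.11], [-0.89, 2.33], [0.22, 2.48], [-1.42, 4.56], [0.17, 2.85], [-2.88, 2.88]. Speed limits (rad/s): [2.39, 2.39, 3.14, 3.14, 3.14, 3.14].

## Interface

Orientations are given as a unit quaternion [x, y, z, w].
In Python, from station import * gives the robot as it stands.
- The arm moves only by the shell command python3 -m inch 'ROWS' [OPENING] [FORCE]. ROWS is JSON, a list of rows, each a list of 2 entries, a list of its own where there are three numbers: the shift along the tool's x, y, z in units of 30 mm (1.0 is 30 mm), then the turn, a rotation vector about the tool's x, y, z in rad. A call has 1 to 10 rows; each row is the pose to reach, as a shift and turn from the pose commanded when the call began, along the tool's axes at that moment; what a row does not reach only later rows make up. A row lasts 1/12 s, in which the tool goes at most 41.7 mm and 7.16 degrees, less where a joint would pass 70% of its speed; a pose out of reach is approached as far as the arm can. A call with a gripper value outside its range is refused whole. OPENING is the opening, from -1 (shut) to 1 (fully open), set as the call begins (- or left out, the last holds). The fingers move at their own pace and stop on an object; FORCE is the grip in N (left out, the last holds). Time passes only in rows, so rows that repeat a pose let the fingers close. It gives the time, the measured TCP pose, the force, the opening and the grip force at its end, in the units of the state.
- state(): the state, without advancing time (a new reading comes with each control period).
- camera(name): name is "scene" or "top" or "wrist"; returns (picture, depth): 400x640x3 uint8, red, green, blue; 400x640 float32, mm along the optical axis (not along the pixel's ray), 0 where there is no reading.
- camera_info(name): a dict with "K" (3x3 intrinsics, pixels), "k1" (the pictures are not rectified: a ray, as slopes to the right and down, at radius r is drawn at 1 + k1 r^2 times it, then the intrinsics apply), "rvec" (rotation vector, rad) and "tvec" (3), from world to camera coordinates, as OpenCV has them. Camera axes: x right, y down, z forward; pixel columns grow to the right and rows downward; lengths in mm; the calibration is good to about 2 mm. A picture is of the moment at which its call begins: read the wrist's pose just before it. camera_info takes no time and is no camera call; for the wrist camera it gives the pose at the moment of the call.
- finish_job(): hands the job in; it is judged then, once.
The state is a dict: "t": time; "q": joint angles; "dq": joint speeds; "joint_efforts": joint torques, N m; "tool_pos": TCP position; "tool_rot": TCP orientation; "ft_force": force on the tool from outside, world axes, zero at the start; "torque": the same for the moment, N m; "grip_width": finger opening in mm; "gripper_force": force on a finger pad.
Only numpy, scipy, OpenCV 4.12 (cv2) and the standard library are available. Lean on these libraries where they do the work, as an engineer would, in place of code of your own. Each camera call takes 0.05 s, during which the arm holds its last target. There are 200 camera calls.

## Working session

There is one attempt and no reset: what is moved stays moved. The work goes in short steps, Python scripts to look and compute and a shell command to move; the robot and the scene stay as the last step left them, time stands still between calls to the robot, and variables do not carry over. Pictures are saved under pics/ and viewed, at most 10 in all, crops included, and the job is handed in when it is done.

```bash
mkdir -p pics
cat > h.py <<'E'
from station import *
import numpy as np, cv2
from scipy.spatial.transform import Rotation as R
def cast(info,uv,z):
    K=np.array(info["K"],float);uv=np.atleast_2d(np.array(uv,float))
    d=(uv-K[:2,2])/[K[0,0],K[1,1]]
    s=d.copy()
    for _ in range(20): s=d/(1+info["k1"]*(s**2).sum(1,keepdims=True))
    Rm=cv2.Rodrigues(np.array(info["rvec"],float))[0];t=np.array(info["tvec"],float).ravel()
    c=-Rm.T@t; r=np.c_[s,np.ones(len(s))]@Rm
    return c+r*((z-c[2])/r[:,2])[:,None]
def save(n,f):
    i=camera_info(n);p,d=camera(n);cv2.imwrite(f"pics/{f}.png",p[:,:,::-1]);np.savez(f"pics/{f}.npz",p=p,d=d)
    return i,p,d
E
python3 - <<'E'
from h import *
for n in("top","scene"):
    i,p,d=save(n,n+"0");print(n,i)
s=state();print(s["tool_pos"],s["tool_rot"],s["grip_width"],s["t"])
E
```

```text
top {'K': array([[361.36560471,   0.        , 319.17782063],
       [  0.        , 361.36560471, 201.61915772],
       [  0.        ,   0.        ,   1.        ]]), 'k1': -0.011615446338071544, 'rvec': array([ 2.20982076, -2.20622785,  0.07825838]), 'tvec': array([  57.99029484,  538.35703198, 1183.62006972])}
scene {'K': array([[415.35384352,   0.        , 322.87962128],
       [  0.        , 415.35384352, 203.12462785],
       [  0.        ,   0.        ,   1.        ]]), 'k1': -0.012458020732436263, 'rvec': array([ 1.89213088, -0.70765843,  0.4886096 ]), 'tvec': array([-337.56067492,  214.86839771,  881.45606524])}
[146.48855569 529.91413932 255.21679507] [ 1.34479510e-01  9.90916170e-01 -6.00256206e-04 -2.10215846e-04] 88.1383586333623 0.1
```

View pics/top0.png

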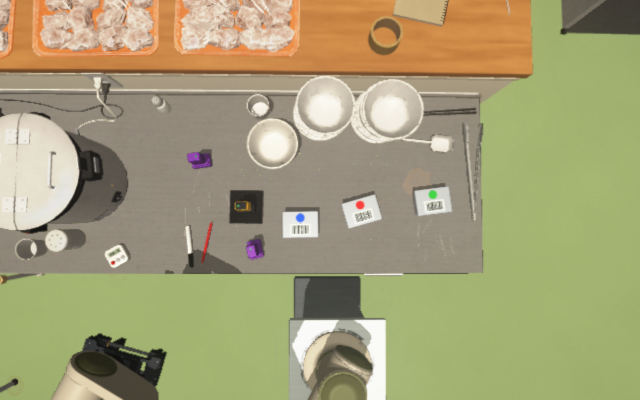

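View pics/scene0.png

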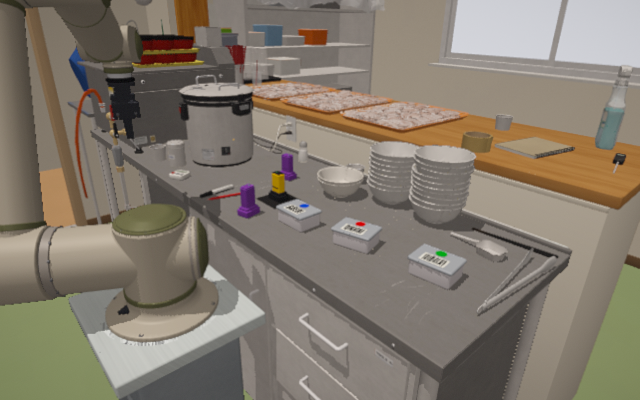

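The top view shows the mat near (246,207) with the yellow scanner at (242,206), and the boxes blue (300,224), red (362,211) and green (433,201). The purple look-alikes are at (200,160) and (254,249). Next I measure.

Run:
```python
from h import *
i=camera_info("top");p=np.load("pics/top0.npz")["p"]
hsv=cv2.cvtColor(p,cv2.COLOR_RGB2HSV)
def big(m,n,z,roi):
    M=np.zeros_like(m);x0,y0,x1,y1=roi;M[y0:y1,x0:x1]=m[y0:y1,x0:x1]
    c=max(cv2.findContours(M.copy(),0,1)[0],key=cv2.contourArea)
    W=cast(i,c.reshape(-1,2),z)[:,:2].astype(np.float32)
    r=cv2.minAreaRect(W)
    ys,xs=np.nonzero(M);print(n,len(xs),"px",(xs.mean().round(1),ys.mean().round(1)),"cent",cast(i,[[xs.mean(),ys.mean()]],z)[0].round(1),"rect",np.round(r[0],1),np.round(r[1],1),round(r[2],1), "edges",np.round(np.degrees(0)))
y=cv2.inRange(hsv,(15,120,120),(35,255,255))
big(y,"yellow top z98",98,(225,190,265,225))
big(cv2.inRange(hsv,(0,0,0),(180,255,45)),"mat",3,(220,180,275,230))
for n,lo,hi,roi in(("green",(45,120,80),(75,255,255),(410,180,460,220)),("blue",(105,120,80),(130,255,255),(280,205,320,240)),("red",(170,120,80),(180,255,255),(340,190,385,230)),("red0",(0,120,80),(8,255,255),(340,190,385,230))):
    try: big(cv2.inRange(hsv,lo,hi),n,51,roi)
    except ValueError: print(n,"none")
w=cv2.inRange(hsv,(0,0,150),(180,40,255))
for n,roi in(("gbox",(408,180,460,222)),("rbox",(336,188,388,234)),("bbox",(276,203,324,244))): big(w,n,50,roi)
c=cv2.resize(p[175:250,220:460],None,fx=3.3,fy=3.3,interpolation=cv2.INTER_CUBIC);cv2.imwrite("pics/c1.png",c[:,:,::-1])
```

```text
yellow top z98 39 px (np.float64(244.2), np.float64(206.6)) cent [518.5 290.   98. ] rect [517.6 284.1] [21.1 30. ] 66.7 edges 0.0
mat 160 px (np.float64(248.4), np.float64(203.1)) cent [533.2 293.9   3. ] rect [541.4 284.5] [68.6 44.7] 49.3 edges 0.0
green 47 px (np.float64(432.4), np.float64(194.3)) cent [ 560.8 -306.4   51. ] rect [ 560.9 -306.3] [23.1 22. ] 26.1 edges 0.0
blue 53 px (np.float64(299.7), np.float64(217.4)) cent [486.  121.9  51. ] rect [485.5 122.5] [22.3 22.3] 0.1 edges 0.0
red none
red0 53 px (np.float64(359.5), np.float64(204.6)) cent [527.2 -69.9  51. ] rect [527.4 -69.7] [22.5 22.6] 0.1 edges 0.0
gbox 1277 px (np.float64(435.9), np.float64(203.2)) cent [ 532.2 -317.6   50. ] rect [ 537.9 -315.1] [126.4 158.4] 0.0 edges 0.0
rbox 1645 px (np.float64(359.3), np.float64(213.0)) cent [500.3 -69.1  50. ] rect [508.5 -76.6] [164.8 144.7] 90.0 edges 0.0
bbox 1383 px (np.float64(300.0), np.float64(224.7)) cent [462.6 120.9  50. ] rect [468.1 122.6] [150.4 127.4] 90.0 edges 0.0
```

View pics/c1.png

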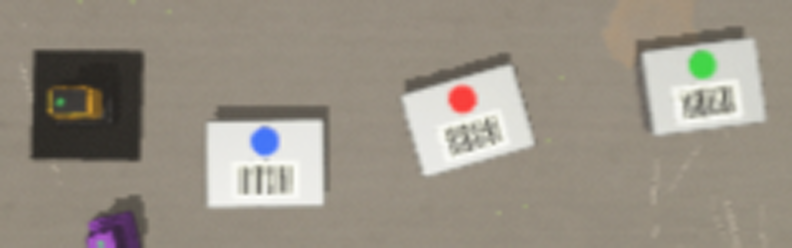

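The crop shows the scanner upright at the mat's centre with almost no yaw. The green box is turned a few degrees. I move above the scanner and turn so the jaws close along world x.

```bash
python3 -m inch '[[[-14.2,-4.6,0],[0,0,1.3]],[[-14.2,-4.6,0],[0,0,1.3]],[[-14.2,-4.6,0],[0,0,1.3]],[[-14.2,-4.6,0],[0,0,1.3]],[[-14.2,-4.6,0],[0,0,1.3]],[[-14.2,-4.6,0],[0,0,1.3]],[[-14.2,-4.6,0],[0,0,1.3]],[[-14.2,-4.6,0],[0,0,1.3]],[[-14.2,-4.6,0],[0,0,1.3]],[[-14.2,-4.6,0],[0,0,1.3]]]' 1
cat > pose.py <<'E'
from h import *
s=state();r=R.from_quat(s["tool_rot"]).as_matrix()
print("t",round(s["t"],2),"pos",np.round(s["tool_pos"],1),"x",r[:,0].round(3),"y",r[:,1].round(3),"z",r[:,2].round(3),"w",round(s["grip_width"],1),"f",np.round(s["ft_force"],1))
E
python3 - <<'E'
from h import *
import pose
i=camera_info("top");print(cast(i,[[246.7,206.8]],3),cast(i,[[242.4,205.9]],98))
E
```

```text
t: 0.93
tool_pos: [495.8, 299.1, 255.5]
tool_rot: [0.691, 0.723, -0.0, -0.0]
ft_force: [0.4, 0.6, -1.1]
grip_width: 87.9
gripper_force: 0.0
t 0.93 pos [495.8 299.1 255.5] x [-0.045  0.999 -0.   ] y [ 0.999  0.045 -0.001] z [-0.001 -0.    -1.   ] w 87.9 f [ 0.4  0.6 -1.1]
[[520.97015067 299.27655971   3.        ]] [[520.51676854 295.56973618  98.        ]]
```

```bash
python3 -m inch '[[[0,0.7,0],[0,0,0.045]],[[0,0.7,0],[0,0,0.045]],[[0,0.7,0],[0,0,0.045]],[[0,0.7,0],[0,0,0.045]]]' 1 >/dev/null
python3 - <<'E'
import pose
from h import *
i,p,d=save("wrist","w1");print(i)
E
```

```text
t 1.27 pos [514.5 302.1 255.4] x [-0.008  1.    -0.   ] y [ 1.     0.008 -0.001] z [-0.001 -0.    -1.   ] w 88.0 f [-0.6  0.8  0.2]
{'K': array([[284.77026414,   0.        , 323.15400814],
       [  0.        , 284.77026414, 197.04281301],
       [  0.        ,   0.        ,   1.        ]]), 'k1': -0.049738370807648605, 'rvec': array([-2.82498676e+00, -1.07973359e-02, -1.30437811e-03]), 'tvec': array([-518.70733784,  240.07051535,  482.38547645])}
```

View pics/w1.png

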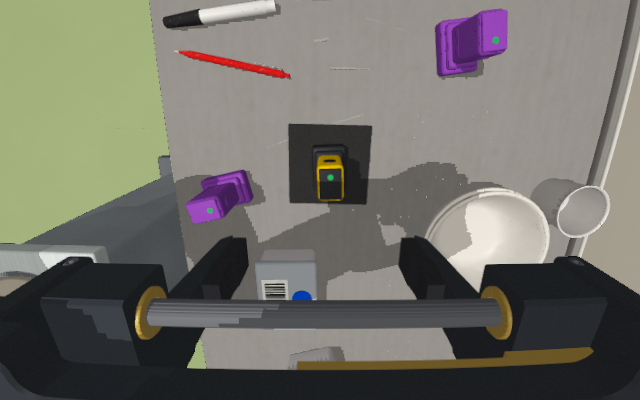

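The wrist view shows the mat, with corners (289,124), (371,126), (366,204) and (290,203), and the scanner top at about (330,180). The blue box is at (286,280).

Run:
```python
from h import *
i=camera_info("wrist");p=np.load("pics/w1.npz")["p"];hsv=cv2.cvtColor(p,cv2.COLOR_RGB2HSV)
C=cast(i,[(289,124),(371,126),(366,204),(290,203)],3);print(C.round(1),C.mean(0).round(1))
M=cv2.inRange(hsv,(18,120,60),(32,255,255));M[:130]=0;M[210:]=0;M[:,:280]=0;M[:,380:]=0
ys,xs=np.nonzero(M);print(len(xs),xs.min(),xs.max(),ys.min(),ys.max())
h=cv2.convexHull(np.c_[xs,ys].astype(np.int32)).reshape(-1,2)
W=cast(i,h,98);lo=np.c_[h,W[:,:2].round(1)];print(lo.tolist())
# dark foot front/ top row extents, LED
L=cv2.inRange(hsv,(50,120,80),(90,255,255));L[:130]=0;L[210:]=0;L[:,:300]=0;L[:,360:]=0
yy,xx=np.nonzero(L);print("LED",xx.mean(),yy.mean(),cast(i,[[xx.mean(),yy.mean()]],98).round(1))
q=p[115:215,275:385];cv2.imwrite("pics/c2.png",cv2.resize(q,None,fx=6,fy=6,interpolation=cv2.INTER_CUBIC)[:,:,::-1].clip(0,255))
```

```text
[[471.4 357.5   3. ]
 [578.4 355.9   3. ]
 [577.6 247.8   3. ]
 [469.7 248.5   3. ]] [524.3 302.4   3. ]
552 316 343 155 201
[[343.0, 197.0, 537.4, 289.1], [342.0, 199.0, 536.4, 286.8], [341.0, 200.0, 535.3, 285.7], [328.0, 201.0, 521.6, 284.5], [323.0, 201.0, 516.3, 284.4], [320.0, 200.0, 513.1, 285.5], [318.0, 198.0, 511.0, 287.7], [317.0, 196.0, 509.9, 290.0], [316.0, 179.0, 508.8, 308.4], [316.0, 167.0, 508.8, 321.1], [317.0, 160.0, 509.8, 328.3], [318.0, 158.0, 510.9, 330.4], [320.0, 156.0, 512.9, 332.4], [322.0, 155.0, 514.9, 333.5], [337.0, 155.0, 530.0, 333.6], [339.0, 156.0, 532.0, 332.6], [340.0, 158.0, 533.1, 330.6], [343.0, 167.0, 536.4, 321.3]]
LED 330.0 177.0 [[523.3 310.7  98. ]]
```

View pics/c2.png

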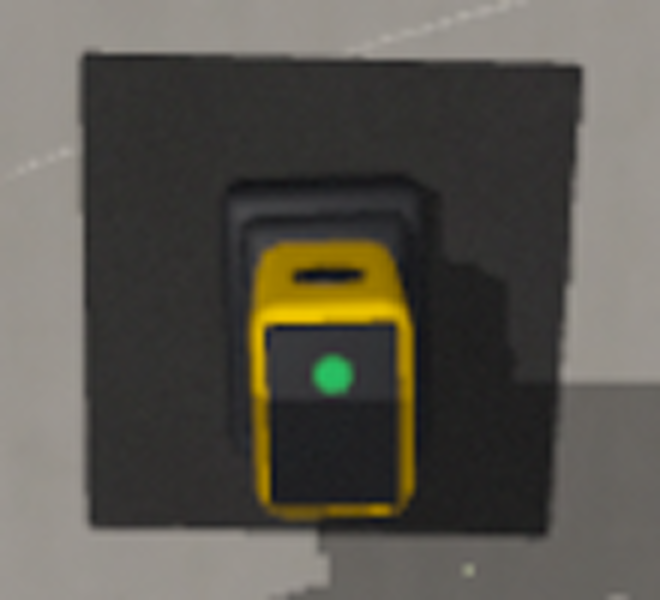

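The scanner axis comes out at (523.5, 302.5), yaw about 0. The top face measures 28 x 37 mm, which matches the given size. I descend partway, then check.

```bash
python3 -m inch '[[[0,0.3,1.3],[0,0,0]],[[0,0.3,2.6],[0,0,0]],[[0,0.3,3.8],[0,0,0]],[[0,0.3,4.4],[0,0,0]],[[0,0.3,4.4],[0,0,0]],[[0,0.3,4.4],[0,0,0]]]' 1 >/dev/null; python3 pose.py
```

```text
t 1.82 pos [523.6 302.4 124.2] x [-0.008  1.    -0.   ] y [ 1.     0.008 -0.001] z [-0.001 -0.    -1.   ] w 87.8 f [ 0.  -0.3  1.2]
```

```bash
python3 -m inch '[[[0,0,0.6],[0,0,0]],[[0,0,1.2],[0,0,0]],[[0,0,1.7],[0,0,0]],[[0,0,2.0],[0,0,0]],[[0,0,2.1],[0,0,0]],[[0,0,2.1],[0,0,0]],[[0,0,2.1],[0,0,0]]]' 1 >/dev/null; python3 pose.py
python3 -m inch '[[[0,0,0],[0,0,0]],[[0,0,0],[0,0,0]],[[0,0,0],[0,0,0]],[[0,0,0],[0,0,0]],[[0,0,0],[0,0,0]],[[0,0,0],[0,0,0]],[[0,0,0],[0,0,0]],[[0,0,0],[0,0,0]],[[0,0,0],[0,0,0]],[[0,0,0],[0,0,0]]]' -1 25;python3 pose.py
```

```text
t 2.4 pos [524.9 302.1  62.2] x [-0.006  1.     0.001] y [1.    0.006 0.002] z [ 0.002  0.001 -1.   ] w 87.8 f [1.4 0.2 0.3]
t: 3.23
tool_pos: [524.1, 301.8, 60.7]
tool_rot: [0.705, 0.709, -0.0, -0.0]
ft_force: [-1.8, -0.5, 1.0]
grip_width: 27.9
gripper_force: 24.9
t 3.23 pos [524.1 301.8  60.7] x [-0.006  1.    -0.   ] y [ 1.     0.006 -0.001] z [-0.001 -0.    -1.   ] w 27.9 f [-1.8 -0.5  1. ]
```

```bash
python3 -m inch '[[[0,0,-0.2],[0,0,0]],[[0,0,-0.6],[0,0,0]],[[0,0,-1.2],[0,0,0]],[[0,0,-2],[0,0,0]],[[0,0,-3],[0,0,0]],[[0,0,-4],[0,0,0]],[[0,0,-5],[0,0,0]],[[0,0,-6],[0,0,0]],[[0,0,-7],[0,0,0]],[[0,0,-7.5],[0,0,0]]]'; python3 -m inch '[[[0,0.2,-0.3],[0,0,0]],[[0,0.5,-0.5],[0,0,0]],[[0,0.9,-0.5],[0,0,0]],[[0,1.4,-0.5],[0,0,0]],[[0,1.8,-0.5],[0,0,0]],[[0,2,-0.5],[0,0,0]],[[0,2,-0.5],[0,0,0]],[[0,2,-0.5],[0,0,0]]]'; python3 pose.py
```

```text
t: 4.07
tool_pos: [524.7, 301.9, 289.9]
tool_rot: [0.705, 0.709, 0.002, 0.001]
ft_force: [0.2, 1.6, -3.0]
grip_width: 27.9
gripper_force: 24.9
t: 4.73
tool_pos: [584.1, 302.1, 300.5]
tool_rot: [0.705, 0.709, -0.0, -0.0]
ft_force: [-0.4, -0.0, -1.8]
grip_width: 27.9
gripper_force: 24.9
t 4.73 pos [584.1 302.1 300.5] x [-0.006  1.    -0.   ] y [ 1.     0.006 -0.001] z [-0.001 -0.    -1.   ] w 27.9 f [-0.4 -0.  -1.8]
```

```bash
python3 -m inch '[[[-0.3,0,0],[0,0,0]],[[-0.9,0,0],[0,0,0]],[[-1.8,0,0],[0,0,0]],[[-2.9,0,0],[0,0,0]],[[-4,0,0],[0,0,0]],[[-5.1,0,0],[0,0,0]],[[-6.2,0,0],[0,0,0]],[[-7.3,0,0],[0,0,0]],[[-8.4,0,0],[0,0,0]],[[-9.5,0,0],[0,0,0]]]'; python3 -m inch '[[[-1.1,0,0],[0,0,0]],[[-2.2,0,0],[0,0,0]],[[-3.3,0,0],[0,0,0]],[[-4.4,0,0],[0,0,0]],[[-5.5,0,0],[0,0,0]],[[-6.6,0,0],[0,0,0]],[[-7.7,0,0],[0,0,0]],[[-8.8,0,0],[0,0,0]],[[-9.6,0,0],[0,0,0]],[[-10.2,0,0],[0,0,0]]]' >/dev/null;  python3 -m inch '[[[-0.3,-1,0.5],[0,0,0]],[[-0.5,-1,1],[0,0,0]],[[-0.5,-1,1],[0,0,0]],[[-0.5,-1,1],[0,0,0]],[[-0.5,-1,1],[0,0,0]]]' >/dev/null
python3 - <<'E'
import pose
from h import *
i,p,d=save("wrist","w2");np.save("pics/w2i.npy",i,allow_pickle=True)
E
```

```text
t: 5.57
tool_pos: [585.0, 15.5, 301.3]
tool_rot: [0.705, 0.709, 0.0, 0.0]
ft_force: [0.9, -0.8, -2.5]
grip_width: 27.8
gripper_force: 24.9
t 6.82 pos [ 558.4 -303.6  272.1] x [-0.007  1.    -0.001] y [1.    0.007 0.002] z [ 0.002 -0.001 -1.   ] w 27.7 f [ 1.5  0.8 -2. ]
```

View pics/w2.png

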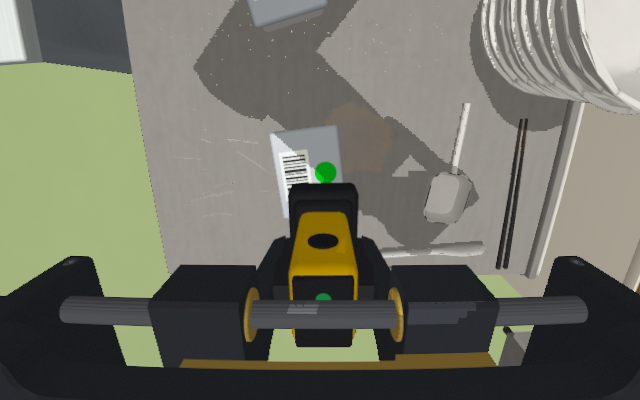

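The green box is at about (305,170), partly hidden by the held scanner. I step 75 mm towards -y to see all of it.

```bash
python3 -m inch '[[[-0.8,-0.3,0],[0,0,0]],[[-1.7,-0.5,0],[0,0,0]],[[-2.3,-0.7,0],[0,0,0]],[[-2.5,-0.7,0],[0,0,0]],[[-2.5,-0.7,0],[0,0,0]],[[-2.5,-0.7,0],[0,0,0]]]' >/dev/null
python3 - <<'E'
import pose
from h import *
i,p,d=save("wrist","w3");np.save("pics/w3i.npy",i,allow_pickle=True)
hsv=cv2.cvtColor(p,cv2.COLOR_RGB2HSV)
G=cv2.inRange(hsv,(50,180,100),(75,255,255));G[260:]=0
ys,xs=np.nonzero(G);u,v=xs.mean(),ys.mean();print("dot",u,v,len(xs),cast(i,[[u,v]],51))
u,v=int(u),int(v);q=p[v-80:v+80,u-110:u+90];print("crop origin",u-110,v-80)
cv2.imwrite("pics/c3.png",cv2.resize(q,None,fx=4,fy=3.75,interpolation=cv2.INTER_CUBIC)[:,:,::-1])
E
```

```text
t 7.37 pos [ 538.1 -378.3  271.2] x [-0.007  1.    -0.   ] y [1.    0.007 0.001] z [ 0.001 -0.    -1.   ] w 28.0 f [-0.1  0.  -1.7]
dot 342.97836538461536 110.8485576923077 416 [[ 563.23993873 -305.44918335   51.        ]]
crop origin 232 30
```

View pics/c3.png

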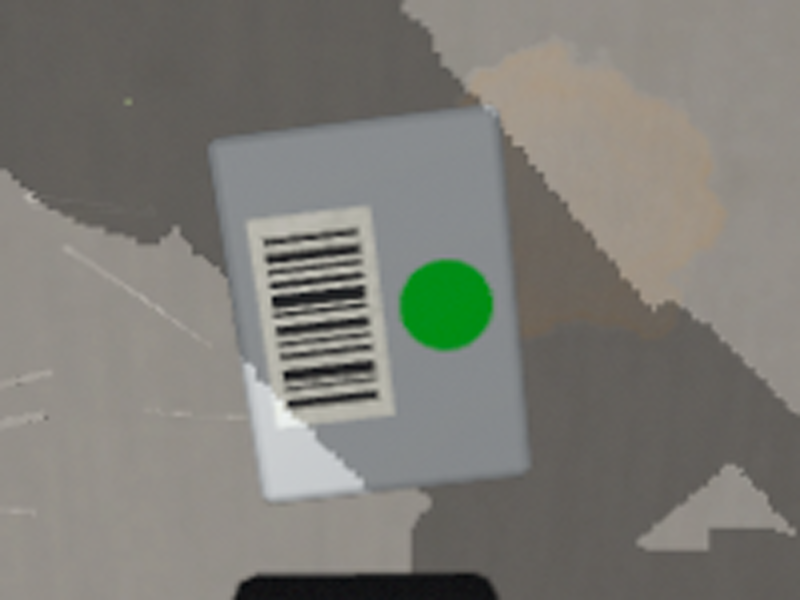

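The whole green box is visible. In crop pixels the label corners are (246,220), (370,206), (395,412) and (272,428), and the lid corners are (210,143), (492,107), (528,468) and (266,500).

Run:
```python
from h import *
i=np.load("pics/w3i.npy",allow_pickle=True).item()
f=lambda a:np.array(a,float)/[4,3.75]+[232,30]-.35
for n,a,z in(("label",[(246,220),(370,206),(395,412),(272,428)],51),("lid",[(210,143),(492,107),(528,468),(266,500)],50),("dot",[(447,305)],51)):
    C=cast(i,f(a),z);print(n,C.mean(0).round(1))
    if len(C)>1:
        print([round(float(np.linalg.norm(C[k]-C[k-1])),1) for k in range(4)])
        e=C[0]+C[1]-C[2]-C[3];g=C[1]+C[2]-C[0]-C[3]
        print("yaw",np.degrees(np.arctan2(-e[0],e[1])),np.degrees(np.arctan2(g[1],g[0])))
```

```text
label [ 526.7 -310.1   51. ]
[64.0, 35.9, 63.0, 37.7]
yaw 6.535493497199801 7.487460415775836
lid [ 542.5 -307.9   50. ]
[110.6, 80.3, 110.1, 81.7]
yaw 7.577517059913205 7.733100875675727
dot [ 563.7 -305.6   51. ]
```

Label centre is (526.7, -310.1), yaw about 7.3°. Its sides measure 63.5 x 37, which matches. I align above it and then lower.

```bash
python3 -m inch '[[[0.5,-0.1,0],[0,0,-0.03]],[[1.2,-0.2,0],[0,0,-0.07]],[[1.9,-0.3,0],[0,0,-0.1]],[[2.26,-0.36,0.2],[0,0,-0.123]],[[2.26,-0.36,0.6],[0,0,-0.123]],[[2.26,-0.36,1.2],[0,0,-0.123]],[[2.26,-0.36,1.6],[0,0,-0.123]],[[2.26,-0.36,1.8],[0,0,-0.123]],[[2.26,-0.36,1.8],[0,0,-0.123]],[[2.26,-0.36,1.8],[0,0,-0.123]]]' >/dev/null
python3 - <<'E'
import pose
from h import *
i,p,d=save("scene","s2")
q=p[120:320,360:560];cv2.imwrite("pics/c4.png",cv2.resize(q,None,fx=3,fy=3,interpolation=cv2.INTER_CUBIC)[:,:,::-1])
E
```

```text
t 8.25 pos [ 526.7 -310.9  217.4] x [-0.13   0.992 -0.   ] y [0.992 0.13  0.   ] z [ 0.001 -0.    -1.   ] w 27.6 f [-0.1  0.6 -2.4]
```

View pics/c4.png

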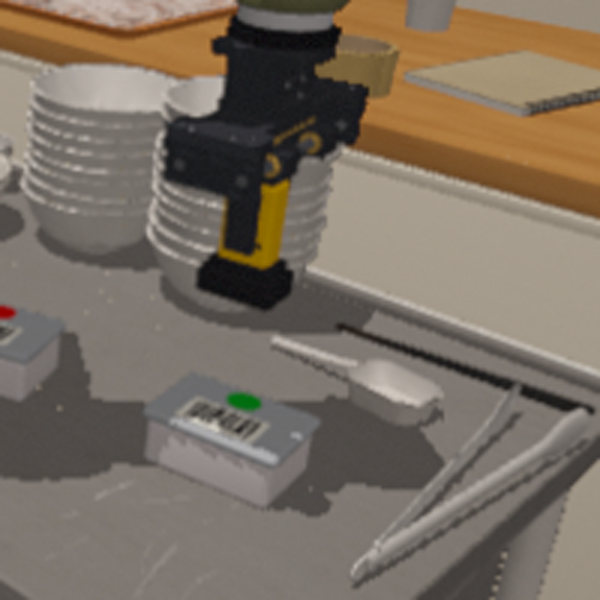

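The scanner hangs upright above the green box, its foot at crop (245,280). I lower it to 70 mm above the label and hold for about 3 s.

```bash
Z='nothing'; python3 -m inch '[[[0,0,0.3],[0,0,0]],[[0,0,0.7],[0,0,0]],[[0,0,1.0],[0,0,0]],[[0,0,1.2],[0,0,0]],[[0,0,1.28],[0,0,0]],[[0,0,1.28],[0,0,0]],[[0,0,1.28],[0,0,0]],[[0,0,1.28],[0,0,0]]]' >/dev/null; python3 pose.py
python3 -m inch '[[[0,0,0],[0,0,0]],[[0,0,0],[0,0,0]],[[0,0,0],[0,0,0]],[[0,0,0],[0,0,0]],[[0,0,0],[0,0,0]],[[0,0,0],[0,0,0]],[[0,0,0],[0,0,0]],[[0,0,0],[0,0,0]],[[0,0,0],[0,0,0]],[[0,0,0],[0,0,0]]]' >/dev/null; python3 pose.py
python3 -m inch '[[[0,0,0],[0,0,0]],[[0,0,0],[0,0,0]],[[0,0,0],[0,0,0]],[[0,0,0],[0,0,0]],[[0,0,0],[0,0,0]],[[0,0,0],[0,0,0]],[[0,0,0],[0,0,0]],[[0,0,0],[0,0,0]],[[0,0,0],[0,0,0]],[[0,0,0],[0,0,0]]]' >/dev/null
python3 -m inch '[[[0,0,0],[0,0,0]],[[0,0,0],[0,0,0]],[[0,0,0],[0,0,0]],[[0,0,0],[0,0,0]],[[0,0,0],[0,0,0]],[[0,0,0],[0,0,0]],[[0,0,0],[0,0,0]],[[0,0,0],[0,0,0]],[[0,0,0],[0,0,0]],[[0,0,0],[0,0,0]]]' >/dev/null
python3 -m inch '[[[0,0,0],[0,0,0]],[[0,0,0],[0,0,0]],[[0,0,0],[0,0,0]],[[0,0,0],[0,0,0]],[[0,0,0],[0,0,0]],[[0,0,0],[0,0,0]],[[0,0,0],[0,0,0]],[[0,0,0],[0,0,0]],[[0,0,0],[0,0,0]],[[0,0,0],[0,0,0]]]' >/dev/null; python3 pose.py
```

```text
t 8.97 pos [ 526.5 -311.6  178.9] x [-0.129  0.992 -0.001] y [0.992 0.129 0.001] z [ 0.001 -0.001 -1.   ] w 27.8 f [ 0.   1.  -2.1]
t 9.8 pos [ 526.3 -311.4  178.4] x [-0.129  0.992 -0.   ] y [ 0.992  0.129 -0.   ] z [-0. -0. -1.] w 28.2 f [-0.8  0.4 -2.5]
t 12.3 pos [ 526.3 -311.4  178.4] x [-0.129  0.992 -0.   ] y [0.992 0.129 0.   ] z [ 0. -0. -1.] w 27.6 f [-0.4 -0.6 -2.4]
```

Held still for 3.3 s. I go back the same way.

```bash
python3 -m inch '[[[0,0,-0.4],[0,0,0]],[[0,0,-1.2],[0,0,0]],[[0,0,-2.2],[0,0,0]],[[0,0,-3.2],[0,0,0]],[[-0.1,0.6,-3.9],[0,0,0.04]],[[-0.2,1.2,-4.07],[0,0,0.08]],[[-0.25,1.7,-4.07],[0,0,0.123]],[[-0.25,1.92,-4.07],[0,0,0.123]],[[-0.25,1.92,-4.07],[0,0,0.123]],[[-0.25,1.92,-4.07],[0,0,0.123]]]' >/dev/null; python3 pose.py
python3 -m inch '[[[0.3,0,0],[0,0,0]],[[0.9,0,0],[0,0,0]],[[1.8,0,0],[0,0,0]],[[2.9,0,0],[0,0,0]],[[4,0,0],[0,0,0]],[[5.1,0,0],[0,0,0]],[[6.2,0,0],[0,0,0]],[[7.3,0,0],[0,0,0]],[[8.4,0,0],[0,0,0]],[[9.5,0,0],[0,0,0]]]' >/dev/null
python3 -m inch '[[[1.1,0,0],[0,0,0]],[[2.2,0,0],[0,0,0]],[[3.3,0,0],[0,0,0]],[[4.4,0,0],[0,0,0]],[[5.5,0,0],[0,0,0]],[[6.6,0,0],[0,0,0]],[[7.7,0,0],[0,0,0]],[[8.8,0,0],[0,0,0]],[[9.6,0,0],[0,0,0]],[[10.2,0,0],[0,0,0]]]' >/dev/null
python3 -m inch '[[[0.4,-0.6,0],[0,0,0]],[[0.7,-1.3,0],[0,0,0]],[[0.7,-1.9,0],[0,0,0]],[[0.7,-1.9,0],[0,0,0]],[[0.7,-1.9,0],[0,0,0]],[[0.7,-1.9,0],[0,0,0]]]' >/dev/null; python3 pose.py
```

```text
t 13.13 pos [ 584.  -311.3  299.7] x [-0.008  1.     0.001] y [ 1.     0.008 -0.001] z [-0.001  0.001 -1.   ] w 27.6 f [-1.1  0.5 -2.9]
t 15.3 pos [523.7 299.9 300.8] x [-0.006  1.     0.   ] y [1.    0.006 0.001] z [ 0.001  0.    -1.   ] w 27.4 f [ 0.2  0.2 -2.9]
```

```bash
python3 -m inch '[[[0.06,0,0.5],[0,0,0]],[[0.06,0,1.5],[0,0,0]],[[0.06,0,2.6],[0,0,0]],[[0.06,0,3.7],[0,0,0]],[[0.06,0,4.8],[0,0,0]],[[0.06,0,5.8],[0,0,0]],[[0.06,0,6.6],[0,0,0]],[[0.06,0,7.2],[0,0,0]],[[0.06,0,7.5],[0,0,0]],[[0.06,0,7.5],[0,0,0]]]' >/dev/null
python3 -m inch '[[[0,0,0],[0,0,0]],[[0,0,0],[0,0,0]],[[0,0,0],[0,0,0]]]'; python3 pose.py
```

```text
t: 16.38
tool_pos: [524.4, 302.2, 76.8]
tool_rot: [0.705, 0.709, 0.001, 0.001]
ft_force: [0.5, -0.2, -2.7]
grip_width: 27.5
gripper_force: 24.9
t 16.38 pos [524.4 302.2  76.8] x [-0.006  1.     0.001] y [1.    0.006 0.002] z [ 0.002  0.001 -1.   ] w 27.5 f [ 0.5 -0.2 -2.7]
```

```bash
python3 -m inch '[[[0,0,0.1],[0,0,0]],[[0,0,0.2],[0,0,0]],[[0,0,0.3],[0,0,0]],[[0,0,0.38],[0,0,0]],[[0,0,0.44],[0,0,0]],[[0,0,0.48],[0,0,0]],[[0,0,0.51],[0,0,0]],[[0,0,0.51],[0,0,0]],[[0,0,0.51],[0,0,0]],[[0,0,0.51],[0,0,0]]]'
```

```text
t: 17.22
tool_pos: [523.6, 302.0, 60.6]
tool_rot: [0.705, 0.709, 0.0, 0.0]
ft_force: [-2.6, -1.8, 5.7]
grip_width: 27.8
gripper_force: 24.9
```

The force shows contact with the mat, so I release and withdraw upwards.

```bash
python3 -m inch '[[[0,0,0],[0,0,0]],[[0,0,0],[0,0,0]],[[0,0,0],[0,0,0]],[[0,0,0],[0,0,0]],[[0,0,0],[0,0,0]],[[0,0,0],[0,0,0]],[[0,0,0],[0,0,0]],[[0,0,0],[0,0,0]],[[0,0,0],[0,0,0]],[[0,0,0],[0,0,0]]]' 1
python3 -m inch '[[[0,0,-0.3],[0,0,0]],[[0,0,-0.9],[0,0,0]],[[0,0,-1.6],[0,0,0]],[[0,0,-2.5],[0,0,0]],[[0,0,-3.5],[0,0,0]],[[0,0,-4.5],[0,0,0]],[[0,0,-5.5],[0,0,0]],[[0,0,-6.3],[0,0,0]],[[0,0,-6.5],[0,0,0]],[[0,0,-6.5],[0,0,0]]]' >/dev/null
python3 - <<'E'
import pose
from h import *
i,p,d=save("wrist","w5")
E
```

```text
t: 18.05
tool_pos: [523.7, 302.0, 60.2]
tool_rot: [0.705, 0.709, 0.0, -0.0]
ft_force: [-0.2, 0.1, 0.0]
grip_width: 88.0
gripper_force: 0.0
t 18.88 pos [523.9 302.2 257.2] x [-0.006  1.     0.001] y [1.    0.006 0.004] z [ 0.004  0.001 -1.   ] w 87.9 f [-0.3  0.  -0.3]
```

View pics/w5.png

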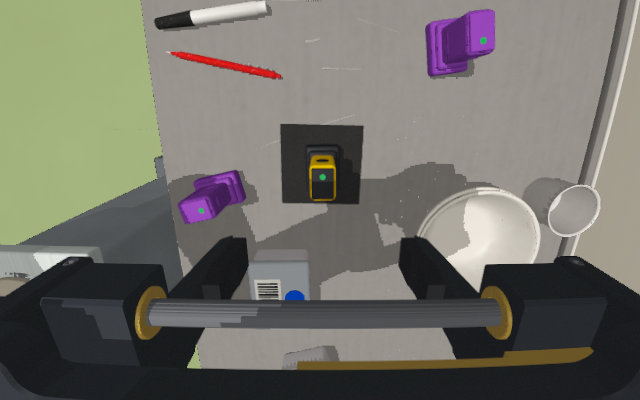

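The scanner stands upright at the mat's centre (322,178) and the gripper is clear of it.

```bash
python3 -c "
from station import *
print(finish_job())"
```

```text
the job is handed in; nothing more can be done
None
```

The scanner was held still for about 3.3 s, 7 cm above the green-dot box's label, then set back upright on its mat; the job was handed in at about 19 s and no verdict was returned.

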